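# Make up the soldering kit and the inspection kit

## Task

Make up the two field kits from the stock on the bench. The orange soldering-kit tray gets the yellow solder reel in its round shallow recess and the amber flux bottle in its well; the blue inspection-kit tray gets the AA cell in the channel, then the black lens case flat in the recess over it, and the red-capped wash bottle in its well. Seat everything fully down in its pocket with the bottles upright throughout, and leave the oil bottle and the tall grey reel where they are.

Things in the scene. Friction and masses are not known exactly. Their poses are not given: they have to be found in the camera images.
- orange_tray: Soldering-kit tray, fixed: orange shell 178 (x) x 118 (y) x 31 mm, black foam (top 30 mm up) . Origin: centre of underside, z up. Round shallow recess for the yellow reel: 74 mm wide, centre x -35, y 0 mm, grey floor 22 mm above underside. Round well for the flux bottle: 44 mm wide, centre x +52, y 0 mm, orange floor 6 mm above underside.
- blue_tray: Inspection-kit tray, fixed: blue shell 178 (x) x 118 (y) x 31 mm, black foam (top 30 mm up) . Origin: centre of underside, z up. Recess for the lens case: 82 (x) x 60 (y) mm, centre x -35, y 0 mm, grey floor 22 mm up; a channel for the cell crosses its floor (see cell). Round well for the wash bottle: 48 mm wide, centre x +52, y 0 mm, blue floor 6 mm up.
- yellow_reel: Yellow reel of thin solder lying flat, 64 mm diameter, 21 mm high, 90 g. Origin: centre of its underside; z up.
- flux_bottle: Flux bottle: amber bottle with a black cap, standing; body 34 mm diameter to 42 mm height, cap 25 mm diameter, 56 mm high in all, 40 g. Origin: centre of its underside; z up.
- wash_bottle: Wash bottle: white bottle with a red cap, standing; body 38 mm diameter to 48 mm height, cap 28 mm diameter, 65 mm high in all, 40 g. Origin: centre of its underside; z up.
- lens_case: Small closed black lens case lying flat, 49 mm (its x) by 72 mm (its y) by 25 mm high, 50 g; either way round is the same. Origin: centre of its underside; z up.
- cell: Red and white AA cell, lying, 15 mm thick, 50 mm long (its y), 23 g; it does not roll. Origin: centre of its underside; z up. Its channel crosses the blue tray recess at its centre: 23 mm (tray x) x 60 mm (tray y), blue floor 6 mm above the tray's underside. A finger scoop at mid-channel, same depth, 70 (x) x 36 (y) mm, gives the fingers room.
- oil_bottle: Oil bottle: small pale yellow bottle with a yellow cap, standing, 26 mm diameter, 51 mm high; belongs to neither kit, stays where it is. Origin: centre of its underside; z up.
- grey_reel: Tall reel of solder with dark grey flanges, standing, 56 mm diameter, 44 mm high; belongs to neither kit, stays where it is. Origin: centre of its underside; z up.

How it is judged:
By the outcome, as a careful person would: the job done as asked, in the order asked, and still so for the second after the job is handed in, with the robot touching nothing.
It also fails if it takes over 128 s, if anything falls off the work surface, if the arm or the gripper's body presses on something with over 40 N, if the wrist force passes 120 N, or if a joint passes its speed limit or range.

## Robot

A 6-joint arm with a two-finger parallel gripper is mounted at the origin on a cart in front of the work surface, level with it; the furniture and walls round the work are solid. World frame = base frame: x ahead of the robot, y to its left, z up, the work surface at z = 0. Lengths are in m, angles in rad, forces in N, time in s.
With the tool pointing down it reaches from about 0.2 to 0.875 m from the base axis. Payload 3.4 kg.
Tool frame: the origin (TCP) lies between the finger pads; the fingertips stand 25 mm ahead of it and the grasp point (between the pads) lies 6 mm ahead of it (r.nose_length is the z of the fingertips in the tool frame, in m); z points along the fingers, y is the line along which they close (so a half turn about z gives the same grasp; the last joint's range is limited). The gripper opens to 94 mm and grips with 3 to 60 N. Pads are 16 mm wide; open, the fingers measure 119 mm over their backs; the gripper's body (75 mm by 177 mm) begins 78 mm behind the grasp point.
Start: joints at [1.221, 0.276, 1.505, -0, 1.361, -0.121], TCP at [0.13, 0.56, 0.193] pointing down, gripper open.
Joint ranges: [-2.89, 2.89], [-0.75, 2.08], [0.22, 2.7], [-1.18, 4.32], [0.11, 2.71], [-2.7, 2.7]. Speed limits (rad/s): [2.57, 2.57, 3.14, 3.14, 3.14, 3.14].

## Interface

Orientations are given as a unit quaternion [w, x, y, z].
In Python, from plant import r, gripper_to, inverse_kinematics, vision, models, telemetry gives the robot as it stands. Calls block until the motion is done:
- r.move_to(position, orientation): joint-space move of the TCP to a pose.
- r.move_l(position, rot=None, vel=0.15, guard=None): straight line of the TCP; rot=None keeps the orientation; vel is the mean speed in m/s. With guard (N) it stops when the force on the tool has changed by that much, and returns True; else False.
- r.movej(angles): joint-space move.
- gripper_to(opening, f_grip=None): finger opening in m; f_grip is the grip in N (None keeps the last); returns when the fingers have stopped.
- r.hold(seconds).
- inverse_kinematics(position, orientation): joint angles nearest the present ones, or None.
- vision.snapshot(name): name is "scene" or "top" or "wrist"; returns the picture (400x640x3 uint8, red, green, blue); there is no depth.
- vision.get_calibration(name): a dict with "fx", "fy", "cx", "cy" (pixels), "position" and "orientation" of the camera in the world. Camera axes: x right, y down, z forward; pixel columns grow to the right and rows downward; lengths in m; the calibration is good to about 2 mm. A picture is of the moment at which its call begins: read the wrist's pose just before it. get_calibration takes no time and is no camera call; for the wrist camera it gives the pose at the moment of the call.
A pose or a line that the arm cannot do raises r.PlanningError and nothing moves.
- r.sign_off(): hands the job in; it is judged then, once.
Trained networks look in the newest picture that a camera, given by its name, has taken for a name from the list of things; names that differ only in an ending like _2 or _b are one class to them, and where a whole thing is asked for, a point or a joint stands for the part that bears it (a point fixed in the world has none). Each returns a list of dicts, best first, with "score" (0 to 1); they miss things now and then, are a little off and sometimes report something else, mostly with a low value. They report only what shows in the picture. A call takes as long as a camera call.
- models.boxes_of(thing, camera): "at" ([x, y, z] in m, in world coordinates, good to about 4 mm: the middle of the surface that is visible of it).
- models.regions_of(thing, camera): "pixels" (400x640 bool, what is visible of it).
- models.mark_of(thing, camera): "at" ([x, y, z] in m, in world coordinates, good to about 4 mm: a listed point, or the origin of a listed thing).
Readings, each from a call of its own:
- telemetry.current_t(): time.
- telemetry.current_joints(): joint angles.
- telemetry.current_dq(): joint speeds.
- telemetry.current_joint_efforts(): joint torques, N m.
- telemetry.current_ee_pos(): TCP position.
- telemetry.current_tool_rot(): TCP orientation.
- telemetry.current_wrist_force(): force on the tool from outside, world axes, zero at the start.
- telemetry.current_torque(): the same for the moment, N m.
- telemetry.current_opening(): finger opening in m.
- telemetry.current_finger_force(): force on a finger pad.
Only numpy, scipy, OpenCV 4.12 (cv2) and the standard library are available. Lean on these libraries where they do the work, as an engineer would, in place of code of your own. Each camera call takes 0.05 s, during which the arm holds its last target. There are 200 camera calls.

## Working session

There is one attempt and no reset: what is moved stays moved. The work goes in short steps, each a Python script; the robot and the scene stay as the last script left them, time stands still between calls to the robot, and variables do not carry over. Pictures are saved under pics/ and viewed, at most 14 in all, crops included, and the job is handed in when it is done.

```bash
ls; mkdir -p pics; python3 - <<'E'
from plant import r, vision, models, telemetry
import cv2, numpy as np
for c in ["top","scene"]:
    im=vision.snapshot(c); cv2.imwrite(f"pics/{c}0.png",im[:,:,::-1])
    k=vision.get_calibration(c); print(c,{a:np.round(b,4).tolist() for a,b in k.items()})
    for t in "orange_tray blue_tray yellow_reel flux_bottle wash_bottle lens_case cell oil_bottle grey_reel".split():
        print(t,[(np.round(d["at"],3).tolist(),round(d["score"],2)) for d in models.mark_of(t,c)][:3])
print(telemetry.current_t(), r.nose_length)
E
```

```text
pics
top {'fx': 370.4179, 'fy': 370.4179, 'cx': 320.7214, 'cy': 195.3462, 'position': [0.3487, 0.0704, 0.9224], 'orientation': [-0.0756, 0.7386, -0.666, 0.0722]}
orange_tray [([0.587, -0.051, -0.001], 0.8)]
blue_tray [([0.57, -0.198, 0.001], 0.98)]
yellow_reel [([0.414, 0.212, 0.003], 0.87), ([0.679, 0.2, -0.004], 0.3)]
flux_bottle [([0.679, 0.203, -0.003], 0.71)]
wash_bottle [([0.53, 0.337, -0.002], 0.63)]
lens_case [([0.628, 0.334, 0.002], 0.58)]
cell [([0.432, 0.128, -0.0], 0.68), ([0.39, 0.33, 0.001], 0.24)]
oil_bottle [([0.391, 0.328, -0.002], 0.67), ([0.434, 0.127, -0.001], 0.41)]
grey_reel [([0.703, 0.091, 0.004], 0.62)]
scene {'fx': 376.1227, 'fy': 376.1227, 'cx': 322.3683, 'cy': 201.6085, 'position': [0.2118, 0.5192, 0.6553], 'orientation': [0.1208, -0.3088, 0.8778, -0.3456]}
orange_tray [([0.591, -0.046, 0.003], 0.62)]
blue_tray [([0.569, -0.195, -0.002], 0.9)]
yellow_reel [([0.414, 0.214, -0.001], 0.85)]
flux_bottle [([0.682, 0.206, 0.002], 0.68)]
wash_bottle [([0.524, 0.34, -0.002], 0.65)]
lens_case [([0.623, 0.332, 0.003], 0.88)]
cell [([0.431, 0.127, -0.001], 0.6)]
oil_bottle [([0.39, 0.318, 0.002], 0.72), ([0.629, 0.333, 0.003], 0.37)]
grey_reel [([0.71, 0.089, -0.004], 0.67)]
1.0 0.025
```

View pics/top0.png

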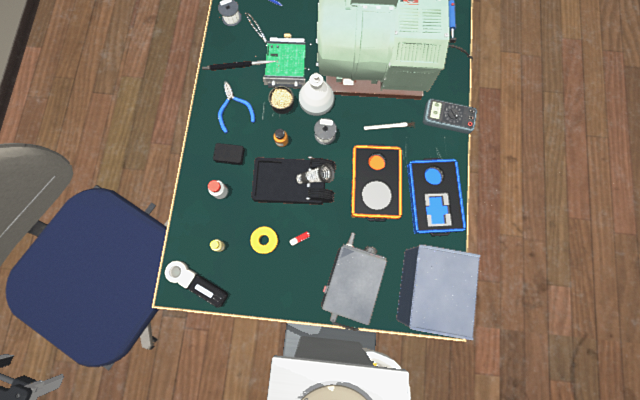

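View pics/scene0.png

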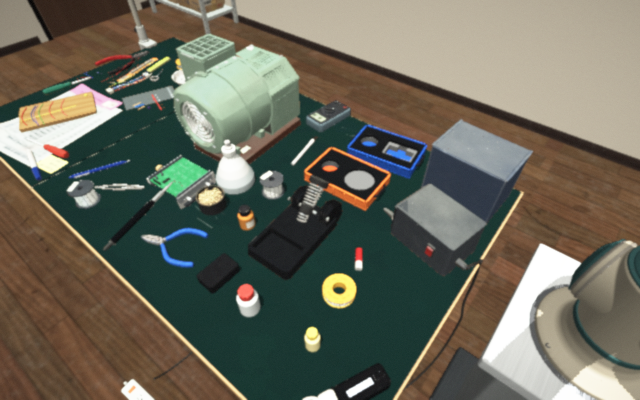

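The top picture shows the orange tray at about (377,182) and the blue tray at (437,197), both with their wells on the far side. The stock is at yellow reel (264,240), cell (300,239), wash bottle (217,188), flux bottle (281,138) and lens case (228,154). The tall grey box at (440,290) and the soldering stand at (320,175) are obstacles. Next I'll triangulate the obstacle heights and check the wrist camera geometry.

```bash
cat > h.py <<'E'
from plant import r, gripper_to, inverse_kinematics, vision, models, telemetry
import cv2, numpy as np
from scipy.spatial.transform import Rotation as R
def q2R(q): return R.from_quat([q[1],q[2],q[3],q[0]]).as_matrix()
def ray(k,uv):
    uv=np.atleast_2d(uv).astype(float)
    d=np.c_[(uv[:,0]-k["cx"])/k["fx"],(uv[:,1]-k["cy"])/k["fy"],np.ones(len(uv))]
    return np.array(k["position"]),d@q2R(k["orientation"]).T
def plane(k,uv,z):
    p,d=ray(k,uv); return p+d*((z-p[2])/d[:,2])[:,None]
def quat(yaw):
    "tool down; fingers close along world direction yaw (tool y)"
    y=np.array([np.cos(yaw),np.sin(yaw),0]);z=np.array([0,0,-1.]);x=np.cross(y,z)
    q=R.from_matrix(np.c_[x,y,z]).as_quat(); return [q[3],q[0],q[1],q[2]]
E
python3 - <<'E'
from h import *
kt,ks=vision.get_calibration("top"),vision.get_calibration("scene")
def tri(a,b):
    p,d=ray(kt,a);q,e=ray(ks,b);d,e=d[0],e[0]
    s,t=np.linalg.lstsq(np.c_[d,-e],q-p,rcond=None)[0];return np.round((p+s*d+q+t*e)/2,3),np.round(np.linalg.norm(p+s*d-q-t*e),3)
print("bigbox far-left",tri((416,247),(462,122)));print("bigbox far-right",tri((479,253),(532,157)))
print("smallbox farleft",tri((347,245),(422,186)))
print("funnel tip",tri((317,77),(231,143)));print("motor",tri((318,75),(180,95)))
print("spring top",tri((330,170),(322,180)))
kw=vision.get_calibration("wrist");T=q2R(telemetry.current_tool_rot())
print("wrist in tool",T.T@(np.array(kw["position"])-telemetry.current_ee_pos()),"\n",T.T@q2R(kw["orientation"]),kw["fx"],kw["cx"],kw["cy"])
for yaw in(0,np.pi/2,-np.pi/2,np.pi): print(yaw,[None if (s:=inverse_kinematics(p,quat(yaw))) is None else np.round(s,2).tolist() for p in ([.53,-.2,.2],[.55,.33,.2])])
E
```

```text
bigbox far-left (array([ 0.397, -0.107,  0.238]), np.float64(0.039))
bigbox far-right (array([ 0.337, -0.255,  0.136]), np.float64(0.178))
smallbox farleft (array([0.396, 0.014, 0.16 ]), np.float64(0.034))
funnel tip (array([0.8  , 0.12 , 0.122]), np.float64(0.005))
motor (array([0.786, 0.153, 0.246]), np.float64(0.116))
spring top (array([0.581, 0.067, 0.098]), np.float64(0.009))
wrist in tool [ 0.0798522   0.00049203 -0.19160225] 
 [[-7.13978757e-04 -9.61372682e-01 -2.75249080e-01]
 [ 9.99999668e-01 -7.94181501e-04  1.79931139e-04]
 [-3.91578609e-04 -2.75248860e-01  9.61372931e-01]] 330.8986760310075 317.1925430414964 202.54205202403418
0 [[-0.48, 0.26, 1.51, -0.0, 1.37, -0.48], [0.43, 0.37, 1.34, -0.0, 1.43, 0.43]]
1.5707963267948966 [[-0.48, 0.26, 1.51, -0.0, 1.37, -2.05], [0.43, 0.37, 1.34, -0.0, 1.43, -1.14]]
-1.5707963267948966 [[-0.48, 0.26, 1.51, -0.0, 1.37, 1.09], [0.43, 0.37, 1.34, -0.0, 1.43, 2.0]]
3.141592653589793 [[-0.48, 0.26, 1.51, -0.0, 1.37, 2.66], None]
```

```bash
python3 - <<'E'
from h import *
t=cv2.imread("pics/top0.png")[110:350,200:490];s=cv2.imread("pics/scene0.png")[100:280,370:545]
a=cv2.resize(t,None,fx=1.65,fy=1.65,interpolation=3);b=cv2.resize(s,None,fx=1.8,fy=1.8,interpolation=3)
o=np.zeros((400,800,3),np.uint8);o[:a.shape[0],:a.shape[1]]=a;o[:b.shape[0],485:485+b.shape[1]]=b
cv2.imwrite("pics/crop.png",o)
E
```

```text
(no output)
```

View pics/crop.png

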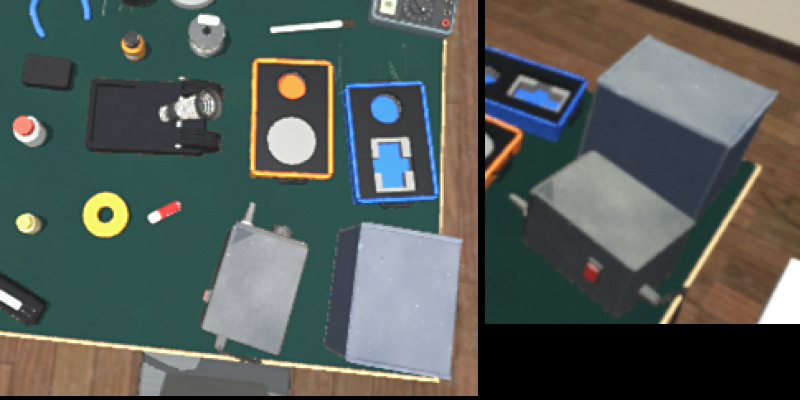

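The crop shows both boxes clearly: the big box's top far-left corner is at about (417,245) in top and (434,144) in scene, and the small box's is at about (351,244) and (395,204). I'll triangulate again with those, and move to survey the trays with the wrist camera.

```bash
python3 - <<'E'
from h import *
kt,ks=vision.get_calibration("top"),vision.get_calibration("scene")
def tri(a,b):
    p,d=ray(kt,a);q,e=ray(ks,b);d,e=d[0],e[0]
    s,t=np.linalg.lstsq(np.c_[d,-e],q-p,rcond=None)[0];return np.round((p+s*d+q+t*e)/2,3),np.round(np.linalg.norm(p+s*d-q-t*e),3)
print("big",tri((417,245),(434,144)),tri((480,254),(462,121)));print("small",tri((351.5,244.5),(395,204)))
r.move_to([.62,-.13,.33],quat(0))
im=vision.snapshot("wrist");np.save("w1.npy",im);cv2.imwrite("pics/w1.png",im[:,:,::-1])
k=vision.get_calibration("wrist");np.save("k1.npy",k,allow_pickle=True);print(k["position"],telemetry.current_t())
for n in("orange_tray","blue_tray"):print(n,[(np.round(d["at"],3).tolist(),round(d["score"],2)) for d in models.mark_of(n,"wrist")])
E
```

```text
big (array([ 0.426, -0.127,  0.151]), np.float64(0.004)) (array([ 0.422, -0.263,  0.138]), np.float64(0.006))
small (array([0.425, 0.003, 0.071]), np.float64(0.006))
[ 0.62051094 -0.04848017  0.52156699] 4.0583
orange_tray [([0.589, -0.045, 0.003], 0.96)]
blue_tray [([0.569, -0.2, 0.004], 0.66)]
```

View pics/w1.png

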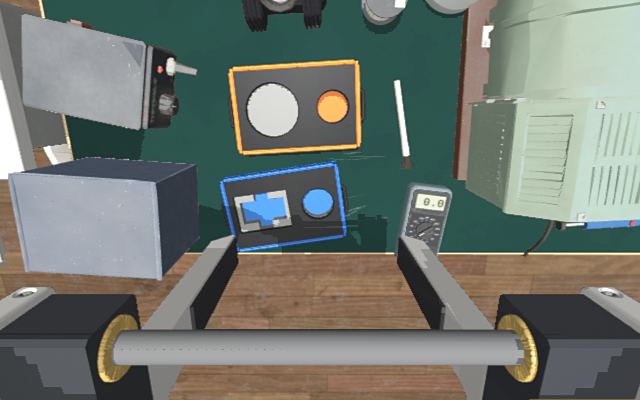

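The wrist picture shows the orange tray at about (295,107) and the blue tray at (285,207), both turned a few degrees. The big box's right edge at (198,165) is close to the blue tray. I'll fit the tray poses by matching silhouettes, and measure the stock from the top view.

```bash
cat >> h.py <<'E'
def proj(k,P):
    p=(np.atleast_2d(P)-np.array(k["position"]))@q2R(k["orientation"])
    return np.c_[k["fx"]*p[:,0]/p[:,2]+k["cx"],k["fy"]*p[:,1]/p[:,2]+k["cy"]]
from scipy.optimize import minimize
def fit(k,mask,pts,x0,yaw=True):
    "pose (x,y[,yaw]) whose projected hull of pts best fits the mask's hull; returns pose, iou"
    n,l,st,_=cv2.connectedComponentsWithStats(mask.astype(np.uint8))
    m=(l==1+np.argmax(st[1:,4])).astype(np.uint8)
    c=np.argwhere(m)[:,::-1]; hm=cv2.convexHull(c.astype(np.float32))
    def iou(v):
        a=v[2] if yaw else 0
        P=pts@np.array([[np.cos(a),np.sin(a),0],[-np.sin(a),np.cos(a),0],[0,0,1]])+[v[0],v[1],0]
        hp=cv2.convexHull(proj(k,P).astype(np.float32)); i=cv2.intersectConvexConvex(hm,hp)[0]
        return i/(cv2.contourArea(hm)+cv2.contourArea(hp)-i+1e-9)
    x0=np.array(x0,float)[:3 if yaw else 2]
    s=minimize(lambda v:-iou(v),x0,method="Nelder-Mead",options=dict(initial_simplex=np.vstack([x0]+[x0+d for d in np.diag([.006,.006,.1][:len(x0)])]),xatol=1e-5,fatol=1e-6))
    return np.round(s.x,4),round(-s.fun,3)
def box(a,b,h):return np.array([[i*a/2,j*b/2,z] for i in(-1,1) for j in(-1,1) for z in(0,h)])
def cyl(*rh):
    t=np.linspace(0,2*np.pi,48,endpoint=False); return np.vstack([np.c_[d/2*np.cos(t),d/2*np.sin(t),0*t+z] for d,z in rh])
SH=dict(orange_tray=box(.178,.118,.031),blue_tray=box(.178,.118,.031),yellow_reel=cyl((.064,0),(.064,.021)),flux_bottle=cyl((.034,0),(.034,.042),(.025,.056)),
 wash_bottle=cyl((.038,0),(.038,.048),(.028,.065)),lens_case=box(.049,.072,.025),cell=box(.015,.05,.015))
E
python3 - <<'E'
from h import *
im=np.load("w1.npy");k=np.load("k1.npy",allow_pickle=True).item()
top=cv2.imread("pics/top0.png")[:,:,::-1];kt=vision.get_calibration("top")
for nm,I,K in(("wrist",im,k),("top",top,kt)):
    hsv=cv2.cvtColor(np.ascontiguousarray(I),cv2.COLOR_RGB2HSV);H,S,V=cv2.split(hsv)
    for n,lo,hi,x0 in(("orange_tray",8,20,(.589,-.047,0)),("blue_tray",100,120,(.569,-.198,0.05))):
        m=(H>=lo)&(H<=hi)&(S>150)&(V>120)
        p=proj(K,[[*x0[:2],.02]])[0];yy,xx=np.mgrid[:400,:640];m&=np.hypot(xx-p[0],yy-p[1])<85
        print(nm,n,fit(K,m,SH[n],x0))
vision.snapshot("top")
for n,x0 in dict(yellow_reel=(.414,.213,0),flux_bottle=(.68,.205,0),wash_bottle=(.528,.338,0),lens_case=(.626,.333,0),cell=(.432,.128,-1)).items():
    for d in models.regions_of(n,"top")[:1]:
        print(n,round(d["score"],2),int(d["pixels"].sum()),[fit(kt,d["pixels"],SH[n],(x0[0],x0[1],a),n in("lens_case","cell")) for a in((x0[2],x0[2]+1.57,x0[2]+.7) if n in("lens_case","cell") else(0,))])
E
```

```text
wrist orange_tray (array([ 0.5902, -0.0477,  0.0634]), np.float64(0.954))
wrist blue_tray (array([ 0.5703, -0.1986,  0.1536]), np.float64(0.963))
top orange_tray (array([ 0.591 , -0.0505,  0.0613]), np.float64(0.984))
top blue_tray (array([ 0.5691, -0.2004,  0.1464]), np.float64(0.967))
yellow_reel 0.68 492 [(array([0.4162, 0.213 ]), np.float64(0.928))]
flux_bottle 0.58 200 [(array([0.677 , 0.2035]), np.float64(0.859))]
wash_bottle 0.71 253 [(array([0.5262, 0.338 ]), np.float64(0.802))]
lens_case 0.67 568 [(array([ 0.6253,  0.3321, -0.1246]), np.float64(0.857)), (array([ 0.6253,  0.3321, -0.1247]), np.float64(0.857)), (array([ 0.6253,  0.3321, -0.1243]), np.float64(0.857))]
cell 0.56 95 [(array([ 0.4293,  0.1254, -2.6995]), np.float64(0.62)), (array([0.4285, 0.1248, 0.6209]), np.float64(0.619)), (array([0.4285, 0.1248, 0.6236]), np.float64(0.619))]
```

```bash
python3 - <<'E'
from h import *
def disc(I,k,x0,z,kind,rad):
    H,S,V=cv2.split(cv2.cvtColor(np.ascontiguousarray(I),cv2.COLOR_RGB2HSV))
    m={"grey":(S<60)&(V>100),"orange":(H>=6)&(H<=22)&(S>130)&(V>90),"blue":(H>=98)&(H<=122)&(S>130)&(V>90)}[kind]
    yy,xx=np.mgrid[:400,:640];p=plane(k,np.c_[xx.ravel(),yy.ravel()],z)
    m&=(np.hypot(p[:,0]-x0[0],p[:,1]-x0[1])<rad).reshape(400,640)
    h=cv2.convexHull(np.argwhere(m)[:,::-1].astype(np.int32)).reshape(-1,2)
    w=plane(k,h,z)[:,:2].astype(np.float32);M=cv2.moments(w.reshape(-1,1,2)*1000)
    return np.round([M["m10"]/M["m00"]/1000,M["m01"]/M["m00"]/1000],4),np.round(2*np.sqrt(M["m00"]/np.pi),1)
im=np.load("w1.npy");k=np.load("k1.npy",allow_pickle=True).item()
a=disc(im,k,(.555,-.05),.022,"grey",.045);b=disc(im,k,(.642,-.046),.006,"orange",.03)
def rep(a,b): d=b[0]-a[0];print(a,b,"dist",np.round(np.hypot(*d),4),"yaw",np.round(np.arctan2(d[1],d[0]),3))
rep(a,b)
r.move_to([.60,-.27,.28],quat(0))
im=vision.snapshot("wrist");k=vision.get_calibration("wrist");cv2.imwrite("pics/w2.png",im[:,:,::-1]);np.save("w2.npy",im);np.save("k2.npy",k,allow_pickle=True)
b=disc(im,k,(.621,-.192),.006,"blue",.03);a=disc(im,k,(.5355,-.205),.022,"blue",.045);rep(a,b)
H,S,V=cv2.split(cv2.cvtColor(im,cv2.COLOR_RGB2HSV));m=(H>=100)&(H<=120)&(S>150)&(V>120)
p=proj(k,[[.57,-.2,.02]])[0];yy,xx=np.mgrid[:400,:640];m&=np.hypot(xx-p[0],yy-p[1])<105
print(fit(k,m,SH["blue_tray"],(.57,-.2,.15)),p)
E
```

```text
(array([ 0.5574, -0.0465]), np.float64(81.5)) (array([ 0.6422, -0.0463]), np.float64(44.8)) dist 0.0848 yaw 0.002
(array([ 0.5314, -0.2015]), np.float64(56.9)) (array([ 0.6206, -0.1885]), np.float64(45.5)) dist 0.0901 yaw 0.145
(array([ 0.5706, -0.208 ,  0.1099]), np.float64(0.93)) [293.30358258 117.4850005 ]
```

View pics/w2.png

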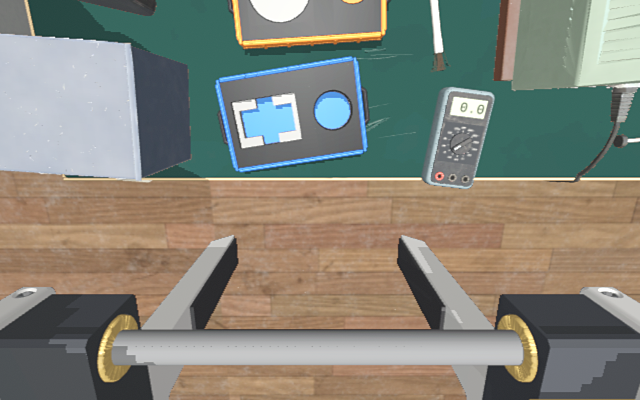

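The picture shows the blue tray at about (293,115), with its recess centre near (267,120) and well near (332,110). My thresholds let in other grey and blue pixels, so I'll tighten them on the saved pictures.

```bash
python3 - <<'E'
from h import *
def big(m):
    n,l,st,_=cv2.connectedComponentsWithStats(m.astype(np.uint8)); return l==1+np.argmax(st[1:,4])
def near(k,x0,z,rad):
    yy,xx=np.mgrid[:400,:640];p=plane(k,np.c_[xx.ravel(),yy.ravel()],z)
    return (np.hypot(p[:,0]-x0[0],p[:,1]-x0[1])<rad).reshape(400,640)
for f in "12":
    I=np.load(f"w{f}.npy");k=np.load(f"k{f}.npy",allow_pickle=True).item();H,S,V=cv2.split(cv2.cvtColor(I,cv2.COLOR_RGB2HSV))
    if f=="1":
        g=(S<50)&(V>140)&near(k,(.555,-.05),.022,.048); t=np.linspace(0,6.28,60)
        print("reel recess",fit(k,g,np.c_[.037*np.cos(t),.037*np.sin(t),0*t+.022],(.556,-.05),False))
        g=(H>=5)&(H<=24)&(S>130)&(V>110)&near(k,(.642,-.046),.006,.028)
        print("flux well",fit(k,g,np.c_[.022*np.cos(t),.022*np.sin(t),0*t+.006],(.642,-.046),False))
    c=k["position"]
    # recess floor rect: non-foam (bright) pixels
    g=(V>120)&near(k,(.5355,-.205),.022,.052)
    print(f,"case recess",fit(k,g,box(.082,.060,0)+[0,0,.022],(.535,-.205,.15)))
    g=(H>=95)&(H<=122)&(S>60)&(V>110)&near(k,(.621,-.192),.006,.03)
    print("wash well",fit(k,g,np.c_[.024*np.cos(t),.024*np.sin(t),0*t+.006],(.621,-.192),False))
    g=(H>=95)&(H<=122)&(S>110)&(V>120)&near(k,(.57,-.2),.02,.115)
    n,l,st,_=cv2.connectedComponentsWithStats(g.astype(np.uint8))
    print("outer",fit(k,g,SH["blue_tray"],(.57,-.2,.15)))
E
```

```text
reel recess (array([ 0.5553, -0.0517]), np.float64(0.972))
flux well (array([ 0.6422, -0.0462]), np.float64(0.962))
1 case recess (array([ 0.5346, -0.2054,  0.1552]), np.float64(0.967))
wash well (array([ 0.6208, -0.1934]), np.float64(0.89))
outer (array([ 0.5703, -0.1986,  0.1533]), np.float64(0.963))
2 case recess (array([ 0.5361, -0.2013,  0.2089]), np.float64(0.74))
wash well (array([ 0.6215, -0.1904]), np.float64(0.944))
outer (array([ 0.5701, -0.1965,  0.1504]), np.float64(0.942))
```

The measurements agree: reel recess (.555,-.051), flux well (.642,-.046), case recess (.535,-.2045) at yaw 0.152, and wash well (.621,-.191). Next is the reel.

```bash
cat >> h.py <<'E'
def look(n,x0,yaw,z=.2,hover=True,hasyaw=False):
    if hover: r.move_to([x0[0],x0[1],z],quat(yaw))
    im=vision.snapshot("wrist");k=vision.get_calibration("wrist");cv2.imwrite(f"pics/look_{n}.png",im[:,:,::-1])
    d=models.regions_of(n,"wrist")
    if not d: print("not seen");raise SystemExit
    f,i=fit(k,d[0]["pixels"],SH[n],x0,hasyaw);print(n,round(d[0]["score"],2),f,i,"t",telemetry.current_t())
    if np.hypot(*(f[:2]-x0[:2]))>.014 or i<.78: print("check");raise SystemExit
    return f
def pick(p,yaw,tip,pre,force,width,up=.24):
    gripper_to(pre)
    r.move_to([p[0],p[1],tip+.065],quat(yaw))
    if r.move_l([p[0],p[1],tip+.025],vel=.08,guard=10): print("contact down",telemetry.current_ee_pos(),telemetry.current_wrist_force());raise SystemExit
    gripper_to(0,force);o=telemetry.current_opening();print("opening",round(o,4))
    if abs(o-width)>.004: print("bad grip");raise SystemExit
    r.move_l([p[0],p[1],up],vel=.25);print("held",round(telemetry.current_opening(),4))
def place(p,yaw,tip,floor,width,up=.24,off=.0008):
    r.move_to([p[0],p[1],up],quat(yaw)); r.move_l([p[0],p[1],floor+tip+.025+.03],vel=.2)
    zt=floor+tip+.025+off
    g=r.move_l([p[0],p[1],zt],vel=.05,guard=6);z=telemetry.current_ee_pos()[2]
    print("touch",g,"above target",round(z-zt,4),"t",telemetry.current_t())
    if z-zt>.003: raise SystemExit
    r.hold(.2);gripper_to(width+.012);r.hold(.2);r.move_l([p[0],p[1],up],vel=.25)
E
python3 - <<'E'
from h import *
p=look("yellow_reel",(.4162,.213),0)
pick(p,0,.0115,.085,20,.064); place((.5553,-.0512),.062,.0115,.022,.064)
E
```

```text
yellow_reel 0.92 [0.417  0.2129] 0.949 t 7.15
opening 0.0007
bad grip
```

```bash
python3 - <<'E'
from h import *
print(telemetry.current_ee_pos(),telemetry.current_opening(),telemetry.current_finger_force(),telemetry.current_tool_rot(),telemetry.current_t())
im=vision.snapshot("wrist");s=vision.snapshot("scene")[150:400,180:500]
o=np.zeros((590,640,3),np.uint8);o[:250,:400]=cv2.resize(im,(400,250));o[255:590,:429]=cv2.resize(s,(429,335));cv2.imwrite("pics/c1.png",o[:,:,::-1])
E
```

```text
[0.41698346 0.21286999 0.03646674] 0.0006892550731109068 0.0 [-6.64246902e-06  7.07115977e-01  7.07097584e-01 -4.06911725e-05] 10.05
```

View pics/c1.png

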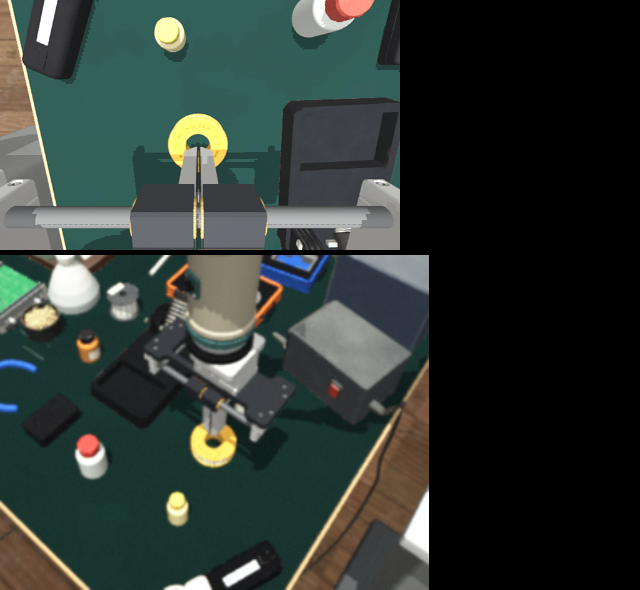

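The picture shows the closed fingers at about (200,150) in the wrist panel, with the reel just beyond them on the +y side, so it slipped out sideways. I'll lift, look again and cross-check the reel's position from several views.

```bash
python3 - <<'E'
from h import *
r.move_l([.417,.213,.2],vel=.25);gripper_to(.085)
def rep(cam):
    vision.snapshot(cam);k=vision.get_calibration(cam);d=models.regions_of("yellow_reel",cam);m=models.mark_of("yellow_reel",cam)
    print(cam,telemetry.current_ee_pos()[:2].round(3),m and np.round(m[0]["at"],4),d and fit(k,d[0]["pixels"],SH["yellow_reel"],m[0]["at"][:2],False))
rep("wrist");rep("scene")
r.move_to([.417,.17,.2],quat(0));rep("wrist")
r.move_to([.30,.30,.25],quat(np.pi/2*0-0.6));rep("top");rep("wrist")
E
```

```text
wrist [0.417 0.213] [0.4183 0.213  0.0016] (array([0.4175, 0.2129]), np.float64(0.954))
scene [0.417 0.213] [0.4152 0.2142 0.0012] (array([0.4181, 0.2115]), np.float64(0.935))
wrist [0.417 0.171] [0.4129 0.2135 0.0024] (array([0.4171, 0.2139]), np.float64(0.966))
top [0.3 0.3] [0.4142 0.2124 0.0022] (array([0.4173, 0.2127]), np.float64(0.922))
wrist [0.3 0.3] [0.4141 0.2141 0.0008] (array([0.417, 0.212]), np.float64(0.944))
```

The reel didn't move at all, so the fingers must have closed above it. I'll check the real fingertip height with a guarded touch on bare table.

```bash
python3 - <<'E'
from h import *
print(r.nose_length,telemetry.current_opening(),telemetry.current_t())
gripper_to(.02);r.move_to([.34,.22,.06],quat(0))
g=r.move_l([.34,.22,.018],vel=.03,guard=5);print(g,telemetry.current_ee_pos(),telemetry.current_wrist_force())
r.move_l([.34,.22,.06]);gripper_to(.085);print(telemetry.current_opening())
E
```

```text
0.025 0.08486194287701704 14.2583
False [0.34017751 0.2200647  0.01815905] [-0.09297084  0.22276346 -0.38122642]
0.08495909028166534
```

```bash
python3 - <<'E'
from h import *
gripper_to(.02);r.move_to([.34,.22,.03],quat(0))
g=r.move_l([.34,.22,.0],vel=.025,guard=4);p=telemetry.current_ee_pos();print(g,p,telemetry.current_wrist_force(),q2R(telemetry.current_tool_rot())[:,2])
im=vision.snapshot("scene")[150:400,180:500];cv2.imwrite("pics/c2.png",cv2.resize(im,(640,500))[:,:,::-1])
r.move_l([.34,.22,.08]);print(telemetry.current_t())
E
```

```text
False [3.40116415e-01 2.20085789e-01 1.25040273e-04] [ 0.36239398  0.13085452 -0.45141073] [ 2.94294534e-04  1.46943810e-04 -9.99999946e-01]
22.7
```

View pics/c2.png

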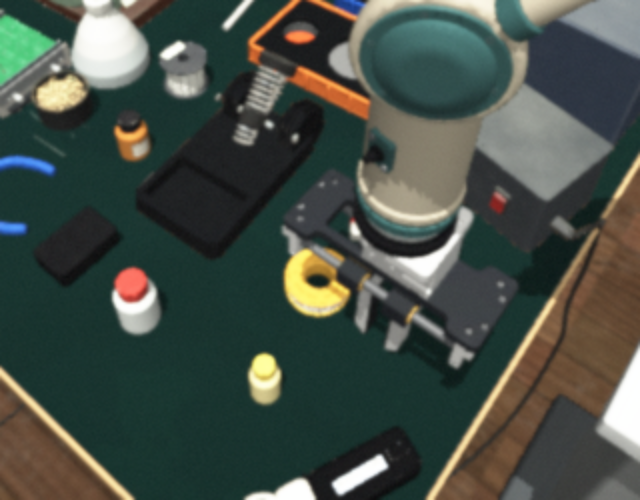

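The fingertips still hang clear of the table with the TCP at z=0 (around (395,345) in the picture). In the wrist picture the 94 mm fingertip gap spans 161 px, which puts the tips near tool z = -12 mm, not +25 mm. I'll probe further down under guard to find the real value.

```bash
python3 - <<'E'
from h import *
gripper_to(.02);r.move_to([.34,.22,.005],quat(0))
g=r.move_l([.34,.22,-.045],vel=.025,guard=4);p=telemetry.current_ee_pos();print(g,p,telemetry.current_wrist_force(),telemetry.current_torque())
r.move_l([.34,.22,.08]);print(telemetry.current_t())
E
```

```text
True [ 0.3399945   0.21999669 -0.0124581 ] [-0.70173916 -0.3266112   6.18273278] [-0.09776132  0.18101633  0.03761706]
25.0167
```

The contact came at TCP z = -12.5 mm, which matches the picture: the fingertips are really at tool z of about -12 mm. I'll use that offset from here on.

```bash
sed -i 's/tip+\.065/tip+TO+.04/; s/tip+\.025/tip+TO/g; s/^import cv2/TO=-.012 # measured TCP z when tips touch z=0\nimport cv2/' h.py; grep -n "TO" h.py; python3 - <<'E'
from h import *
p=(.4172,.2129)
pick(p,0,.0115,.085,20,.064); place((.5553,-.0512),.062,.0115,.022,.064)
print(telemetry.current_t(),telemetry.current_ee_pos())
E
```

```text
2:TO=-.012 # measured TCP z when tips touch z=0
48:    r.move_to([p[0],p[1],tip+TO+.04],quat(yaw))
49:    if r.move_l([p[0],p[1],tip+TO],vel=.08,guard=10): print("contact down",telemetry.current_ee_pos(),telemetry.current_wrist_force());raise SystemExit
54:    r.move_to([p[0],p[1],up],quat(yaw)); r.move_l([p[0],p[1],floor+tip+TO+.03],vel=.2)
55:    zt=floor+tip+TO+off
opening 0.0635
held 0.0627
touch True above target -0.0008 t 31.6167
33.4833 [ 0.55438944 -0.05100447  0.23868495]
```

The reel was gripped at 63 mm and touched down at the expected height. Next is the flux bottle.

```bash
python3 - <<'E'
from h import *
p=look("flux_bottle",(.6785,.2045),0)
pick(p,0,.0275,.058,20,.034); place((.642,-.0463),.062,.0275,.006,.034)
r.move_to([.60,-.13,.25],quat(0))
im=vision.snapshot("wrist");cv2.imwrite("pics/w3.png",im[:,:,::-1])
print(telemetry.current_t())
for n in("yellow_reel","flux_bottle"):
    d=models.regions_of(n,"wrist");k=vision.get_calibration("wrist")
    for z in(.006,.022,.03):print(n,z,d and fit(k,d[0]["pixels"],SH[n]+[0,0,z],(.6,-.05),False))
E
```

```text
flux_bottle 0.84 [0.6808 0.2065] 0.868 t 34.6917
opening 0.0326
held 0.0325
touch True above target -0.0006 t 40.7333
43.1167
yellow_reel 0.006 (array([ 0.5541, -0.049 ]), np.float64(0.94))
yellow_reel 0.022 (array([ 0.5563, -0.0498]), np.float64(0.981))
yellow_reel 0.03 (array([ 0.5573, -0.0505]), np.float64(0.949))
flux_bottle 0.006 (array([ 0.6 , -0.05]), np.float64(0.0))
flux_bottle 0.022 (array([ 0.6 , -0.05]), np.float64(0.0))
flux_bottle 0.03 (array([ 0.6381, -0.0481]), np.float64(0.84))
```

View pics/w3.png

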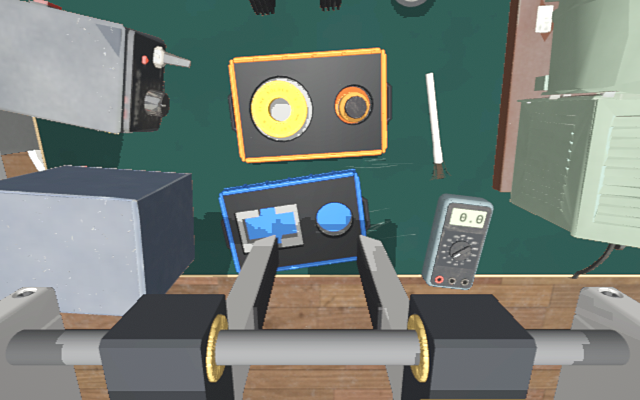

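The reel is seated at about (281,108) and the flux bottle stands upright in its well at (352,105). Next is the cell: first its measurement, since its yaw matters.

```bash
python3 - <<'E'
from h import *
p0=(.4295,.1262)
r.move_to([*p0,.16],quat(.62))
im=vision.snapshot("wrist");k=vision.get_calibration("wrist");d=models.regions_of("cell","wrist")
print([round(x["score"],2) for x in d],telemetry.current_t())
for a in(.3,.7,1.2):print(fit(k,d[0]["pixels"],SH["cell"],(*p0,a)))
c=im[0:260,160:480].copy();c[d[0]["pixels"][0:260,160:480]]//=2;cv2.imwrite("pics/cell.png",c[:,:,::-1])
E
```

```text
[0.83] 44.5333
(array([0.4318, 0.1269, 0.5841]), np.float64(0.86))
(array([0.4317, 0.1268, 0.5784]), np.float64(0.86))
(array([0.4315, 0.1266, 0.6175]), np.float64(0.86))
```

View pics/cell.png

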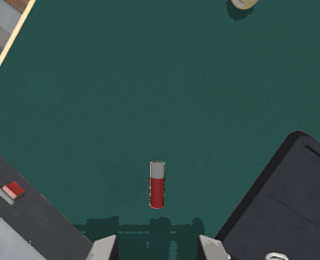

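The cell lies along the tool's x axis at about (157,185) in the crop, and the fit gives yaw of about 0.59. Now I'll pick it and place it in the channel.

```bash
python3 - <<'E'
from h import *
pick((.4317,.1268),.59,.003,.036,15,.0145); place((.5352,-.2045),.152,.003,.006,.015)
r.move_to([.56,-.28,.22],quat(0))
im=vision.snapshot("wrist");cv2.imwrite("pics/w4.png",im[:260,100:500,::-1])
k=vision.get_calibration("wrist");d=models.regions_of("cell","wrist")
print(telemetry.current_t(),d and fit(k,d[0]["pixels"],SH["cell"]+[0,0,.006],(.535,-.2045,.152)))
E
```

```text
opening 0.0143
held 0.0144
touch True above target -0.0006 t 50.9
53.3833 (array([ 0.5361, -0.2024,  0.1392]), np.float64(0.839))
```

View pics/w4.png

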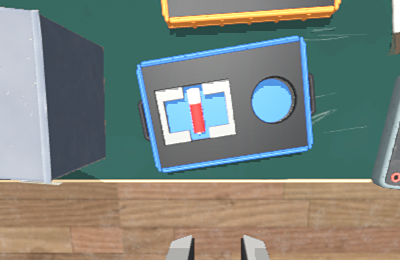

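The cell is in the channel at about (195,110) in the crop, centred and down. Next are the lens case and the wash bottle.

```bash
python3 - <<'E'
from h import *
f=look("lens_case",(.6253,.3321,-.1246),-.1246,hasyaw=True)
if abs(f[2]+.1246)>.12: raise SystemExit("yaw?")
pick(f[:2],f[2],.0115,.075,20,.049); place((.5352,-.2045),.152-np.pi/2,.0115,.022,.049)
p=look("wash_bottle",(.527,.338),0)
pick(p,0,.0275,.062,20,.038); place((.6212,-.1912),.152,.0275,.006,.038)
r.move_to([.58,-.26,.25],quat(0))
im=vision.snapshot("wrist");cv2.imwrite("pics/w5.png",im[:,:,::-1]);print(telemetry.current_t())
E
```

```text
lens_case 0.91 [ 0.6271  0.332  -0.0107] 0.924 t 55.6833
opening 0.046
held 0.0458
touch True above target -0.0006 t 63.2167
wash_bottle 0.63 [0.5291 0.3433] 0.873 t 67.1667
opening 0.037
held 0.0367
touch True above target -0.0007 t 73.8833
76.2167
```

```bash
python3 - <<'E'
from h import *
k=vision.get_calibration("wrist")
for n,z,x0 in(("lens_case",.022,(.535,-.2045,.152+1.571)),("wash_bottle",.006,(.621,-.191))):
    d=models.regions_of(n,"wrist")
    for e in(0,.008):print(n,z+e,d and fit(k,d[0]["pixels"],SH[n]+[0,0,z+e],x0,len(x0)==3))
s=vision.snapshot("scene")[100:260,280:480];w=cv2.imread("pics/w5.png")[:260,150:470]
o=np.zeros((560,660,3),np.uint8);o[:260,:320]=w;o[:260,325:650]=cv2.resize(s[:,:,::-1],(325,260),interpolation=3)
t=vision.snapshot("top")[90:270,160:480];o[265:560,:524]=cv2.resize(t[:,:,::-1],(524,295),interpolation=3);cv2.imwrite("pics/c5.png",o)
E
```

```text
lens_case 0.022 (array([ 0.5361, -0.204 ,  1.7247]), np.float64(0.928))
lens_case 0.03 (array([ 0.5377, -0.2039,  1.7227]), np.float64(0.892))
wash_bottle 0.006 (array([ 0.6199, -0.1919]), np.float64(0.898))
wash_bottle 0.014 (array([ 0.6187, -0.1918]), np.float64(0.864))
```

View pics/c5.png

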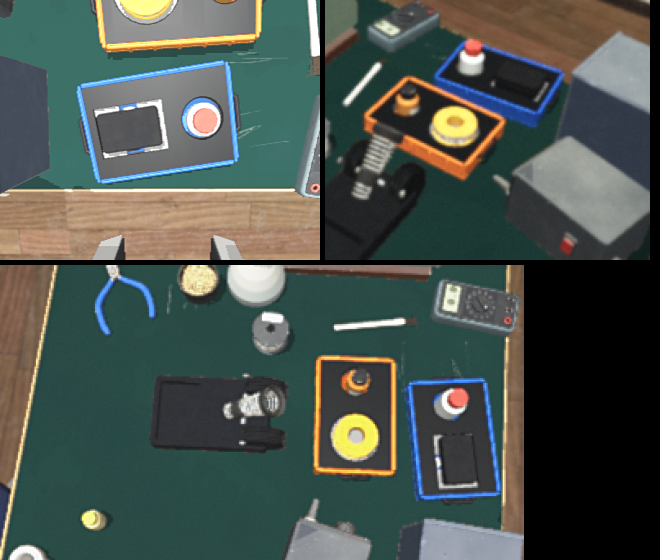

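All five items sit down in their pockets: the lens case is flat in the recess, the bottles are upright, and the oil bottle and grey reel haven't moved. I'm handing in.

```bash
python3 -c "
from h import *
r.sign_off();print(telemetry.current_t())"
```

```text
the job is handed in; nothing more can be done
the job is handed in; nothing more can be done
```

Both kits are made up and handed in at about 76 s of the 128 s limit: every item looks fully seated with the bottles upright, the cell went in before the lens case, and the oil bottle and grey reel were left alone; the first reel grasp closed on air because the fingertips are really about 37 mm short of the stated position, which I corrected after probing the table.

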